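# Feed headed test bars through the hanging chute

## Task

Two headed steel test bars stand upside down on their heads on the bench. Feed them through the sloping slotted chute, the longer first and then the shorter: set each bar's head gently down on the rails of the open upper part, shank leaning uphill, feeling for the rails since their height is not known beforehand, and only then let go, so that it tips over, drops its shank through the slot and slides down hanging by its head. In the end the longer bar hangs against the end stop and the shorter right behind it, both shank down and at rest; leave the magnet, the loupe and the oil bottle where they are.

Things in the scene. Friction and masses are not known exactly. Their poses are not given: they have to be found in the camera images.
- chute: Fixed grey chute, 235 long, 92 wide. Origin: centre of its base's underside; x level, along the slot, downhill; z up. Two slippery rails slope down towards +x at 20 degrees, with a straight slot 19 wide between them, open below and at the upper end. A head (30) rests on the rails, its shank hangs through and it slides down by itself. The rails are clamped 0 to 45 higher than the points below say.
- chute_mouth (a point): Where the cover begins, on the slot's middle line; height: rails' tops at their lowest setting (really 0 to 45 higher). Downhill of it, 85 along the slope: walls 34 apart, a cover 29 above the rails (only a bar hanging shank down passes), the end stop. Uphill, 150 along the slope, open at the top, between flared side plates 15 high (38 apart at the rails, 54 at their top edges).
- chute_feed (a point): On the slot's middle line, 27 up the slope from chute_mouth; height: rails' tops at their lowest setting (really 0 to 45 higher: lower the bar till it touches). A bar set there head down, its shank leaning uphill (chute's -x) 25 to 45 degrees from vertical, falls uphill into the slot when let go and ends hanging.
- chute_first (a point): Where the middle of the first bar's head lies when it hangs against the end stop (15 up the slope from the stop, 6 above the rails), true seen from above; height as for the rails' lowest setting (really 0 to 45 higher).
- chute_second (a point): Where the middle of the second bar's head lies when it hangs right behind the first (30 up the slope from chute_first), true seen from above; height as for the rails' lowest setting (really 0 to 45 higher).
- long_bar: The longer steel bar, 105 long in all: round head 30 diameter x 12, then a plain round shank 14 diameter, 93 long. Origin: centre of the head's end face; z points from the head along the shank. It starts standing on its head, z up; hanging in the chute its z points down.
- short_bar: The shorter steel bar, 80 long in all: same head (30 x 12) and shank diameter 14, shank 68 long. Origin and axes as for the long bar.
- long_bar_head (a point): Middle of the long bar's head, on the axis, 6 from its end face.
- short_bar_head (a point): Middle of the short bar's head, on the axis, 6 from its end face.
- magnet_pot: Bystander: red round magnet with a black knob, 32 diameter, 27 high; origin at the centre of its underside.
- loupe: Bystander: black round loupe, 37 diameter, 34 high; origin at the centre of its underside.
- oil_bottle: Bystander: white oil bottle with a red spout, 42 diameter, 121 high; origin at the centre of its underside.
Mind the look-alikes: they are no part of the job. What is shaped like the short_bar but pink is not meant. Leave any blue look-alike of the long_bar alone.

How it is judged:
By the outcome, as a careful person would: the job done as asked, in the order asked, and still so for the second after the job is handed in, with the robot touching nothing.
It also fails if it takes over 67 s, if anything falls off the work surface, if the arm or the gripper's body presses on something with over 40 N, if the wrist force passes 120 N, or if a joint passes its speed limit or range.

## Robot

A 6-joint arm with a two-finger parallel gripper is mounted at the origin on a cart in front of the work surface, level with it; the furniture and walls round the work are solid. World frame = base frame: x ahead of the robot, y to its left, z up, the work surface at z = 0. Lengths are in m, angles in degrees, forces in N, time in s.
With the tool pointing down it reaches from about 0.3 to 0.75 m from the base axis. Payload 8.5 kg.
Tool frame: the origin (TCP) lies on the centre line of the jaws, within the pads' length; the fingertips stand 17 mm ahead of it and the grasp point (between the pads) lies 2 mm behind it; z points along the fingers, y is the line along which they close (so a half turn about z gives the same grasp; the last joint's range is limited). The gripper opens to 85 mm and grips with 20 to 120 N. Pads are 22 mm wide; open, the fingers measure 114 mm over their backs; the gripper's body (76 mm by 85 mm) begins 54 mm behind the grasp point. The pads swing forward as they close: fully open they stand 13 mm farther back than shut.
Start: joints at [-79.945, 21.807, 74.336, -0, 83.858, -12.336], TCP at [0.21, -0.509, 0.225] pointing down, gripper open.
Joint ranges: [-178.18, 178.18], [-50.72, 133.34], [12.68, 142.11], [-81.47, 261.47], [9.98, 163.14], [-165.26, 165.26]. Speed limits (degrees/s): [136.94, 136.94, 180, 180, 180, 180].

## Interface

Orientations are given as a 3x3 rotation matrix whose columns are the frame's x, y, z axes.
In Python, from rig import env gives the robot as it stands.
- The arm moves only by the shell command python3 -m handwheel 'ROWS' [OPENING] [FORCE]. ROWS is JSON, a list that holds one entry, the list of rows, each a list of 4 numbers: the shift along the tool's x, y, z in m, then the turn about the tool's z in rad. In form: [[[x, y, z, roll], ...]]. A call has 1 to 5 rows; each row shifts and turns the commanded pose from where the row before left it, along the tool's axes as they then stand; what a row does not reach is not made up. A row lasts 1/12 s, in which the tool goes at most 41.7 mm and 7.16 degrees, less where a joint would pass 70% of its speed; a pose out of reach is approached as far as the arm can. A call is refused whole if a number of a shift passes 0.0417 or a number of a turn 0.125, either way. A call with a gripper value outside its range is refused whole. OPENING is the opening in per cent of the stroke, from 0 (shut) to 100 (fully open), set as the call begins (- or left out, the last holds). The fingers move at their own pace and stop on an object; FORCE is the grip in N (left out, the last holds). Time passes only in rows, so rows that do not move let the fingers close. It gives the time, the measured TCP pose, the force and the opening at its end, in the units of the state.
- env.observe(): the state, without advancing time (a new reading comes with each control period).
- env.get_image(name): name is "scene" or "side" or "wrist"; returns (picture, depth): 480x640x3 uint8, red, green, blue; 480x640 float32, m along the optical axis (not along the pixel's ray), 0 where there is no reading.
- env.camera_params(name): a dict with "K" (3x3 intrinsics, pixels), "D" ([k1, k2, p1, p2, k3] as OpenCV has them; the pictures are not rectified), "rvec" (rotation vector, rad) and "tvec" (3), from world to camera coordinates, as OpenCV has them. Camera axes: x right, y down, z forward; pixel columns grow to the right and rows downward; lengths in m; the calibration is good to about 2 mm. A picture is of the moment at which its call begins: read the wrist's pose just before it. camera_params takes no time and is no camera call; for the wrist camera it gives the pose at the moment of the call.
- env.close_job(): hands the job in, once; it reports no verdict.
The state is a dict: "time_s": time; "q": joint angles; "qvel": joint speeds; "joint_efforts": joint torques, N m; "position": TCP position; "tool_rot": TCP orientation; "ft_force": force on the tool from outside, world axes, zero at the start; "wrist_torque": the same for the moment, N m; "grip_width": finger opening in m.
Only numpy, scipy, OpenCV 4.12 (cv2) and the standard library are available. Lean on these libraries where they do the work, as an engineer would, in place of code of your own. Each camera call takes 0.05 s, during which the arm holds its last target. There are 200 camera calls.

## Working session

There is one attempt and no reset: what is moved stays moved. The work goes in short steps, Python scripts to look and compute and a shell command to move; the robot and the scene stay as the last step left them, time stands still between calls to the robot, and variables do not carry over. Pictures are saved under pics/ and viewed, on a budget of 10 in all, crops included, one or two more only if the job needs it, and the job is handed in when it is done.

```bash
ls; mkdir -p pics
cat > h.py <<'E'
import numpy as np, cv2
from rig import env
def cam(n):
    p=env.camera_params(n); K=np.array(p['K']);D=np.array(p['D']);R=cv2.Rodrigues(np.array(p['rvec'],float))[0];t=np.array(p['tvec'],float).ravel()
    return K,D,R,t
def ray(n,uv,c=None):
    K,D,R,t=c or cam(n)
    xy=cv2.undistortPoints(np.array(uv,float).reshape(-1,1,2),K,D).reshape(-1,2)
    d=np.c_[xy,np.ones(len(xy))]@R; return -R.T@t,d   # world=C+depth*d
def cloud(n,dep,c=None):
    v,u=np.mgrid[:480,:640]; C,d=ray(n,np.c_[u.ravel(),v.ravel()],c)
    return (C+d*dep.ravel()[:,None]).reshape(480,640,3)
def proj(n,P,c=None):
    K,D,R,t=c or cam(n); return cv2.projectPoints(np.array(P,float).reshape(-1,3),cv2.Rodrigues(R)[0],t,K,D)[0].reshape(-1,2)
E
python3 - <<'E'
from h import *
for n in ('scene','side','wrist'):
    c=cam(n); im,d=env.get_image(n); np.savez(''+n+'0.npz',im=im,d=d,K=c[0],D=c[1],R=c[2],t=c[3])
    cv2.imwrite(f'pics/{n}0.png',im[...,::-1]); print(n,-c[2].T@c[3],c[2][2])
o=env.observe(); print(o['position'],o['tool_rot'],o['ft_force'],o['grip_width'])
E
```

```text
pics
scene [0.24422553 0.52131695 0.75068983] [ 0.36504544 -0.60132896 -0.71073575]
side [-0.11142826 -0.988272    1.20514445] [ 0.42218404  0.60603011 -0.67415736]
wrist [ 0.27108329 -0.4840809   0.37425368] [-0.23980884 -0.09798077 -0.96586308]
[ 0.20947502 -0.50829377  0.22446068] [[ 9.24577205e-01  3.80994684e-01 -2.08089347e-04]
 [ 3.80994674e-01 -9.24576579e-01  1.09895854e-03]
 [ 2.26302825e-04 -1.09535295e-03 -9.99999374e-01]] [ 0.38195172 -0.70994759 -0.30350087] 0.08533898263116502
```

View pics/scene0.png

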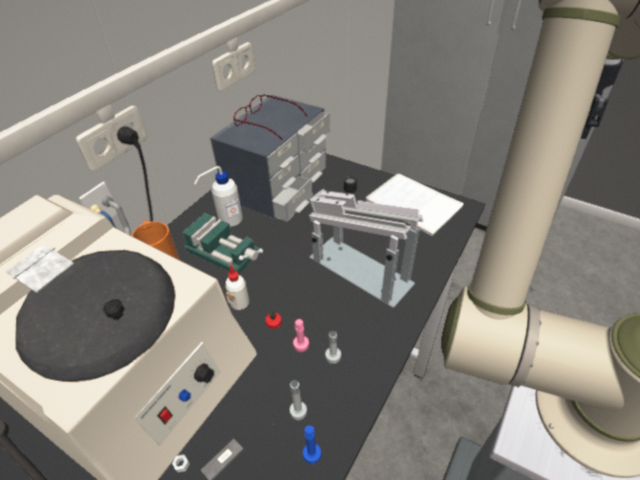

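View pics/side0.png

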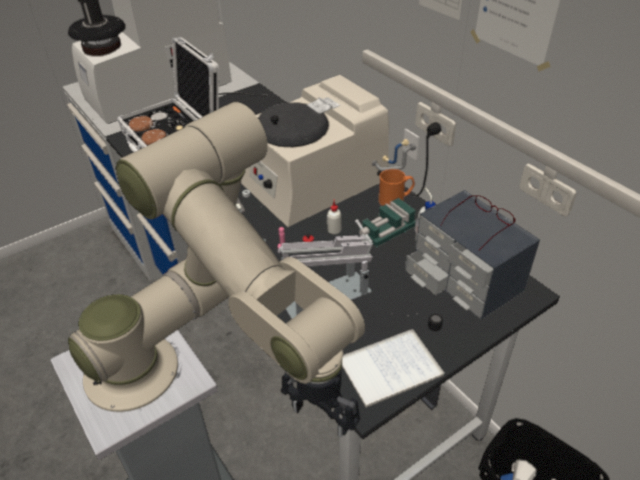

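The scene view shows the grey bars at pixels (297,400), the taller one, and (333,347), the shorter one. The pink (301,335) and blue (312,443) ones are look-alikes. The chute is at about (365,235), with the red magnet, oil bottle and loupe nearby. Next I'll measure these and crop them enlarged.

Run:
```python
from h import *
z=np.load('scene0.npz'); c=(z['K'],z['D'],z['R'],z['t']); P=cloud('scene',z['d'],c); np.save('P.npy',P)
im=z['im']
def show(n,r,th=.008):
    u0,u1,v0,v1=r; Q=P[v0:v1,u0:u1].reshape(-1,3); Q=Q[(Q[:,2]>th)&(Q[:,2]<.25)]
    if len(Q)==0: return print(n,'none')
    top=Q[Q[:,2]>Q[:,2].max()-.012]
    print(n,len(Q),'zmax',Q[:,2].max().round(4),'topmean',top.mean(0).round(4),'med',np.median(Q,0).round(4))
show('long',(285,310,375,422));show('short',(322,344,327,366));show('pink',(290,311,317,353));show('blue',(300,324,422,464));show('magnet',(263,284,309,329));show('oil',(222,250,262,310));show('loupe',(340,360,175,196))
for uv in [(313,200),(313,220),(365,210),(415,213),(395,235),(355,225),(340,205),(320,260),(388,295),(410,285),(310,255)]: print(uv,P[uv[1],uv[0]].round(4))
a=cv2.resize(im[170:310,290:440],None,fx=4,fy=4,interpolation=2)[:,:,::-1][:560,:480]
b=cv2.resize(im[315:470,275:350],None,fx=3.6,fy=3.6,interpolation=2)[:,:,::-1][:560]
o=np.zeros((560,800,3),np.uint8); o[:a.shape[0],:480]=a[:,:480]; o[:b.shape[0],500:500+b.shape[1]]=b; cv2.imwrite('pics/crop1.png',o)
```

```text
long 400 zmax 0.1072 topmean [0.4665 0.2628 0.1028] med [0.4638 0.2657 0.0434]
short 285 zmax 0.0808 topmean [0.468  0.1367 0.0763] med [0.4667 0.1389 0.028 ]
pink 275 zmax 0.0817 topmean [0.5354 0.1457 0.0771] med [0.5331 0.1478 0.0333]
blue 437 zmax 0.107 topmean [0.407  0.3139 0.1028] med [0.4046 0.3167 0.0347]
magnet 172 zmax 0.0288 topmean [0.6144 0.1268 0.0252] med [0.6128 0.1286 0.0134]
oil 918 zmax 0.194 topmean [0.6263 0.2238 0.1866] med [0.7022 0.1257 0.0518]
loupe 202 zmax 0.1872 topmean [ 0.5806 -0.1159  0.1814] med [ 0.6814 -0.3302  0.0301]
(313, 200) [ 0.6462 -0.0913  0.1579]
(313, 220) [ 0.6379 -0.0749  0.1172]
(365, 210) [ 0.5316 -0.1086  0.1647]
(415, 213) [ 0.4228 -0.0948  0.2129]
(395, 235) [ 0.4384 -0.0432  0.1918]
(355, 225) [ 0.5289 -0.0597  0.1632]
(340, 205) [ 0.5721 -0.0759  0.1853]
(320, 260) [ 0.6162 -0.0629  0.0133]
(388, 295) [ 0.4323 -0.0311  0.033 ]
(410, 285) [ 0.4095 -0.1028  0.0039]
(310, 255) [ 0.6514 -0.075   0.0008]
```

View pics/crop1.png

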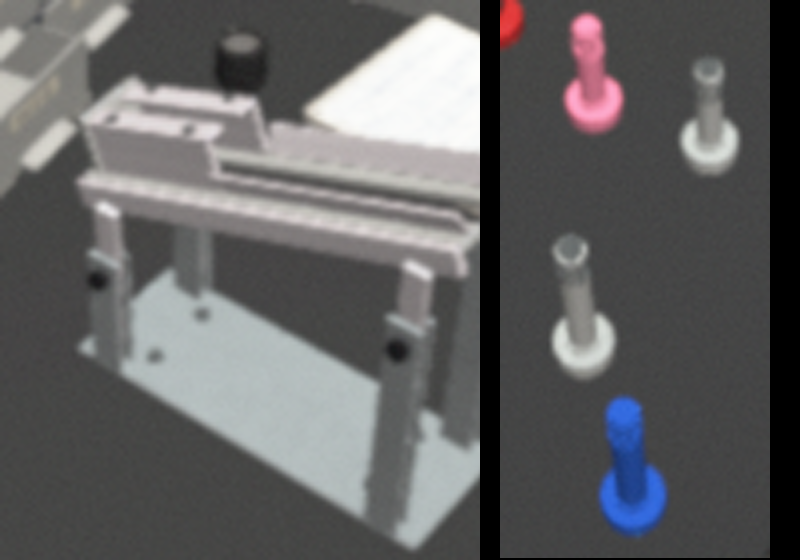

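View pics/wrist0.png

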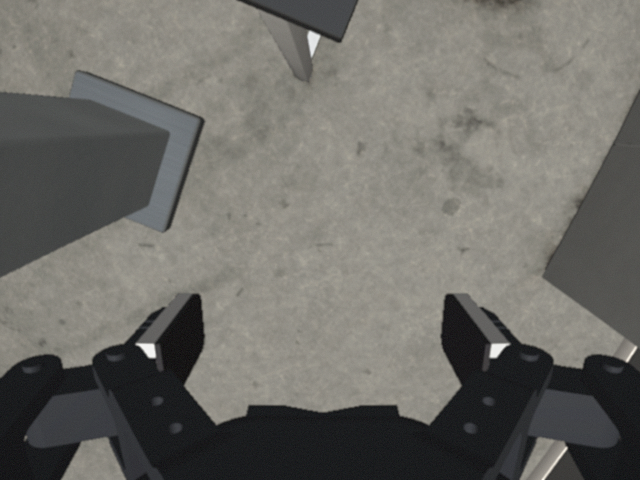

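The crop settles it: the tall uncoloured steel bar at (297,400) is the long_bar, z 0.107. The uncoloured short one at (333,347) is the short_bar, z 0.081. I'll avoid the pink and blue ones. The chute runs downhill along +x, with its cover at x≈0.64. I'll fit its pose and refine the bars.

Run:
```python
from h import *
P=np.load('P.npy'); z=np.load('scene0.npz'); im=z['im'].astype(int)
R=np.zeros((480,640),bool); R[170:310,295:430]=1
g=im.sum(2)/3
base=R&(P[...,2]>-.004)&(P[...,2]<.01)&(g>105)&(P[...,0]<.68)&(P[...,1]>-.16)
Q=P[base][:,:2].astype(np.float32); r=cv2.minAreaRect(Q); print('base',len(Q),r); print(cv2.boxPoints(r).round(4))
T=R&(P[...,2]>.08)&(P[...,0]<.68)&(P[...,0]>.38)&(P[...,1]>-.16)&(P[...,1]<0)
Q=P[T]; 
r=cv2.minAreaRect(Q[:,:2].astype(np.float32)); print('top',len(Q),r); print(cv2.boxPoints(r).round(4))
for n,(x0,y0,h) in dict(long=(.468,.261,.105),short=(.4695,.135,.08)).items():
    C,d=ray('scene',proj('scene',[[x0,y0,h]])); 
    M=(np.hypot(P[...,0]-x0,P[...,1]-y0)<.012)&(abs(P[...,2]-h)<.004); S=P[M]; print(n,len(S),S.mean(0).round(4),((S.min(0)+S.max(0))/2).round(4))
    M=(np.hypot(P[...,0]-x0,P[...,1]-y0)<.02)&(P[...,2]>.015)&(P[...,2]<h-.01); S=P[M]
    A=np.c_[2*S[:,:2],np.ones(len(S))]; b=(S[:,:2]**2).sum(1)
    from scipy.optimize import least_squares
    f=least_squares(lambda p:np.hypot(S[:,0]-p[0],S[:,1]-p[1])-.007,[x0,y0],loss='soft_l1',f_scale=.001); print(' shank fit',f.x.round(4),len(S))
```

```text
base 2511 ((0.5274197459220886, -0.09382347762584686), (0.09530491381883621, 0.24247854948043823), 80.4326400756836)
[[ 0.3999 -0.1207]
 [ 0.6391 -0.161 ]
 [ 0.6549 -0.067 ]
 [ 0.4158 -0.0267]]
top 4017 ((0.531753659248352, -0.07803243398666382), (0.09250838309526443, 0.24264372885227203), 85.47199249267578)
[[ 0.4072 -0.1146]
 [ 0.649  -0.1337]
 [ 0.6563 -0.0415]
 [ 0.4145 -0.0223]]
long 59 [0.4669 0.262  0.1042] [0.4669 0.2614 0.1042]
 shank fit [0.4679 0.2614] 194
short 36 [0.4686 0.1354 0.0788] [0.4687 0.1347 0.0785]
 shank fit [0.4697 0.1338] 120
```

```bash
python3 -m handwheel '[[[0,0,-0.03,-0.12],[0,0,-0.03,-0.12],[0,0,-0.03,-0.12],[0,0,-0.03,-0.12],[0,0,-0.02,-0.06]]]' 100 20; python3 -c "
from h import *
o=env.observe();print(o['tool_rot'],o['q'])"
```

```text
time_s: 0.57
position: [0.2095, -0.5085, 0.3677]
tool_rot: [[0.592, 0.806, 0.001], [0.806, -0.592, -0.003], [-0.002, 0.002, -1.0]]
ft_force: [0.3, 0.2, 0.9]
grip_width: 0.0855
[[ 5.92173638e-01  8.05810212e-01  5.33896334e-04]
 [ 8.05807932e-01 -5.92170066e-01 -2.86176882e-03]
 [-1.98988511e-03  2.12488196e-03 -9.99995763e-01]] [-7.99405138e+01  1.85641868e+01  5.62651443e+01  1.53171043e-03
  1.05003879e+02 -4.36287445e+01]
```

```bash
H="python3 -m handwheel"; $H '[[[0,0,0,0.123],[0,0,0,0.123],[0,0,0,0.123],[0,0,0,0.123],[0,0,0,0.123]]]' >/dev/null; $H '[[[0,0,0,0.123],[0,0,0,0.123],[0,0,0,0.123],[0,0,0,0.121],[0.014,-0.038,0,0]]]'
$H '[[[0.014,-0.038,0,0],[0.014,-0.038,0,0],[0.014,-0.038,0,0],[0.014,-0.038,0,0],[0.014,-0.038,0,0]]]' >/dev/null
$H '[[[0.014,-0.038,0,0],[0.014,-0.038,0,0],[0.014,-0.038,0,0],[0.014,-0.038,0,0],[0.014,-0.038,0,0]]]' 
$H '[[[0.01,-0.01,0,0],[0,0,0,0]]]'
python3 - <<'E'
from h import *
c=cam('wrist'); im,d=env.get_image('wrist'); np.savez('wrist1.npz',im=im,d=d,K=c[0],D=c[1],R=c[2],t=c[3]); cv2.imwrite('pics/wrist1.png',im[...,::-1])
E
```

```text
time_s: 1.4
position: [0.2278, -0.4768, 0.3626]
tool_rot: [[0.983, -0.185, -0.002], [-0.185, -0.983, 0.002], [-0.002, -0.002, -1.0]]
ft_force: [1.1, -1.0, -0.5]
grip_width: 0.0849
time_s: 2.23
position: [0.4341, -0.1215, 0.3649]
tool_rot: [[0.985, -0.173, -0.0], [-0.173, -0.985, 0.0], [-0.0, 0.0, -1.0]]
ft_force: [-0.0, -0.2, 0.9]
grip_width: 0.0855
time_s: 2.4
position: [0.4465, -0.113, 0.3646]
tool_rot: [[0.986, -0.169, -0.0], [-0.169, -0.986, 0.001], [-0.0, -0.001, -1.0]]
ft_force: [0.2, 0.4, -1.5]
grip_width: 0.0853
```

View pics/wrist1.png

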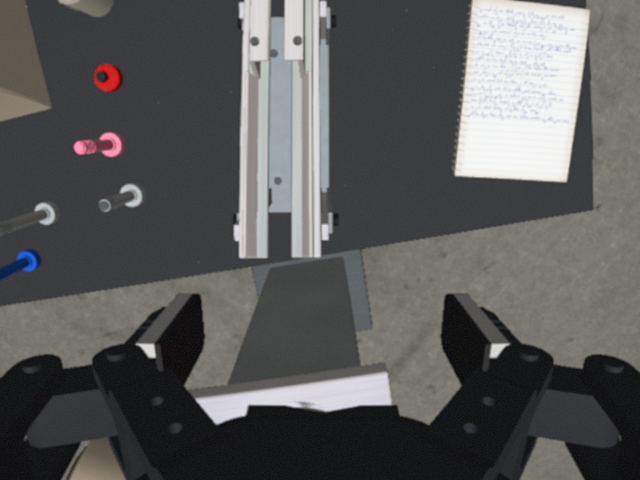

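The view shows the chute from above: the slot runs between columns ~268 and ~293, the upper end is at row 257 and the cover begins near row 60.

Run:
```python
from h import *
z=np.load('wrist1.npz'); c=(z['K'],z['D'],z['R'],z['t']); P=cloud('wrist',z['d'],c)
M=[];RL=[]
for v in range(85,250,5):
    w=P[v,:,2]; s=np.where(w[270:290]<.06)[0]
    if len(s)==0: continue
    u=270+s[len(s)//2]; l=u
    while w[l]<.1:l-=1
    r=u
    while w[r]<.1:r+=1
    A,B=P[v,l-2],P[v,r+2]; M.append((A+B)/2); RL.append(np.linalg.norm(P[v,r]-P[v,l]))
M=np.array(M); print('width',np.median(RL),len(M)); 
k=np.polyfit(M[:,0],M[:,1],1); kz=np.polyfit(M[:,0],M[:,2],1)
print('axis yaw',np.degrees(np.arctan(k[0])),'resid',np.std(M[:,1]-np.polyval(k,M[:,0])),'slope',np.degrees(np.arctan(kz[0]*np.cos(np.arctan(k[0])))),np.std(M[:,2]-np.polyval(kz,M[:,0])))
print(M[::6].round(4))
v=np.arange(246,266); print([(a,P[a,256].round(3)) for a in v][::2]); print([(a,P[a,303].round(3)) for a in v][::2])
for a in range(40,80,3): print(a,P[a,262].round(4),P[a,290].round(4))
np.save('axis.npy',np.r_[k,kz])
```

```text
width 0.020019487517549 33
axis yaw -8.406134875620259 resid 0.002237416796964291 slope -23.253309579046938 0.013700965271360941
[[ 0.5515 -0.0958  0.161 ]
 [ 0.5271 -0.0915  0.1685]
 [ 0.5032 -0.0879  0.1785]
 [ 0.4798 -0.0841  0.1864]
 [ 0.4568 -0.0804  0.1946]
 [ 0.4342 -0.0768  0.203 ]]
[(np.int64(246), array([ 0.429, -0.057,  0.207])), (np.int64(248), array([ 0.428, -0.057,  0.209])), (np.int64(250), array([ 0.427, -0.057,  0.211])), (np.int64(252), array([ 0.425, -0.056,  0.209])), (np.int64(254), array([ 0.424, -0.056,  0.21 ])), (np.int64(256), array([ 0.422, -0.056,  0.211])), (np.int64(258), array([ 0.358, -0.008,  0.002])), (np.int64(260), array([ 0.355, -0.007,  0.001])), (np.int64(262), array([ 0.352, -0.006,  0.001])), (np.int64(264), array([ 0.349, -0.005,  0.   ]))]
[(np.int64(246), array([ 0.424, -0.094,  0.211])), (np.int64(248), array([ 0.423, -0.094,  0.211])), (np.int64(250), array([ 0.421, -0.094,  0.212])), (np.int64(252), array([ 0.42 , -0.093,  0.212])), (np.int64(254), array([ 0.418, -0.093,  0.213])), (np.int64(256), array([ 0.417, -0.093,  0.214])), (np.in
[... 263 characters left out ...]
.0894  0.1831] [ 0.5786 -0.1107  0.1832]
46 [ 0.5799 -0.0892  0.1849] [ 0.5761 -0.1104  0.1848]
49 [ 0.5775 -0.0889  0.1861] [ 0.5738 -0.11    0.1856]
52 [ 0.5756 -0.0883  0.1846] [ 0.5714 -0.1097  0.1866]
55 [ 0.5729 -0.0882  0.1873] [ 0.5691 -0.1093  0.1876]
58 [ 0.5708 -0.0877  0.1869] [ 0.5667 -0.109   0.189 ]
61 [ 0.5746 -0.0833  0.1529] [ 0.5939 -0.0995  0.0066]
64 [ 0.572  -0.083   0.1536] [ 0.5905 -0.0988  0.0067]
67 [ 0.5695 -0.0826  0.1543] [ 0.587  -0.0983  0.0074]
70 [ 0.5669 -0.0823  0.1558] [ 0.5837 -0.0976  0.0067]
73 [ 0.5643 -0.0819  0.1571] [ 0.5802 -0.097   0.0073]
76 [ 0.5618 -0.0815  0.1578] [ 0.5767 -0.0964  0.0087]
79 [ 0.5594 -0.0811  0.1583] [ 0.5736 -0.0956  0.0059]
```

```bash
H="python3 -m handwheel"; $H '[[[-0.0043,-0.0372,0,0],[-0.0043,-0.0372,0,0],[-0.0043,-0.0372,0,0],[-0.0043,-0.0372,0,0],[-0.0043,-0.0372,0,0]]]' >/dev/null
$H '[[[-0.0043,-0.0372,0,0],[-0.0043,-0.0372,0,0],[-0.0043,-0.0372,0,0],[-0.0043,-0.0372,0,0],[-0.0043,-0.0372,0,0]]]' >/dev/null; $H '[[[0,0,0.03,0],[0,0,0.03,0]]]' | head -3
python3 - <<'E'
from h import *
c=cam('wrist'); im,d=env.get_image('wrist'); P=cloud('wrist',d,c)
S=P[(np.hypot(P[...,0]-.4675,P[...,1]-.2614)<.015)&(P[...,2]>.098)&(P[...,2]<.112)]; print(len(S),S.mean(0),(S.min(0)+S.max(0))/2)
S=P[(np.hypot(P[...,0]-.4675,P[...,1]-.2614)<.025)&(P[...,2]>.006)&(P[...,2]<.016)]; print('head',len(S),(S.min(0)+S.max(0))/2)
p=env.observe()['position'];print(p)
E
```

```text
time_s: 3.45
position: [0.4679, 0.259, 0.3047]
tool_rot: [[0.985, -0.172, 0.003], [-0.172, -0.985, 0.001], [0.003, -0.001, -1.0]]
211 [0.47023208 0.25990727 0.10446641] [0.46954324 0.26020008 0.10291338]
head 325 [0.47046975 0.26001884 0.01120749]
[0.46563122 0.25751117 0.29768606]
```

```bash
H="python3 -m handwheel"; $H '[[[0.003,-0.001,0.038,0],[0,0,0.038,0],[0,0,0.038,0],[0,0,0.038,0],[0,0,0.038,0]]]' | head -2; $H '[[[0,0,0.03,0],[0,0,0.0245,0],[0,0,0,0],[0,0,0,0]]]' ; $H '[[[0,0,0,0],[0,0,0,0],[0,0,0,0],[0,0,0,0],[0,0,0,0]]]' 0 30 | tail -2;  $H '[[[0,0,0,0],[0,0,0,0],[0,0,0,0]]]' 0 30
```

```text
time_s: 3.92
position: [0.4711, 0.2575, 0.1143]
time_s: 4.25
position: [0.4711, 0.2579, 0.0608]
tool_rot: [[0.985, -0.175, -0.001], [-0.175, -0.985, -0.001], [-0.001, 0.001, -1.0]]
ft_force: [0.4, 1.0, -0.4]
grip_width: 0.0856
ft_force: [-0.9, -0.3, 0.4]
grip_width: 0.0254
time_s: 4.92
position: [0.4707, 0.259, 0.0608]
tool_rot: [[0.985, -0.173, 0.001], [-0.173, -0.985, 0.0], [0.001, -0.0, -1.0]]
ft_force: [0.3, 0.5, 3.6]
grip_width: 0.0131
```

```bash
H="python3 -m handwheel"; $H '[[[0,0,-0.02,0],[0,0,-0.035,0],[0,0,-0.035,0],[0,0,-0.025,0],[0.0139,0.033,0,0]]]' |head -2; $H '[[[0.0139,0.033,0,0],[0.0139,0.033,0,0],[0.0139,0.033,0,0],[0.0139,0.033,0,0],[0.0139,0.033,0,0]]]' | head -2; $H '[[[0,0,0.03,0],[0,0,0.035,0],[0,0,0.03,0],[0,0,0.01,0],[0,0,0.005,0]]]'; $H '[[[0,0,0.002,0],[0,0,0.002,0],[0,0,0.002,0]]]' - 20
```

```text
time_s: 5.33
position: [0.4792, 0.2277, 0.1803]
time_s: 5.75
position: [0.518, 0.0478, 0.175]
time_s: 6.17
position: [0.5169, 0.0494, 0.063]
tool_rot: [[0.985, -0.174, -0.005], [-0.174, -0.985, 0.001], [-0.005, 0.0, -1.0]]
ft_force: [0.1, -0.6, -2.2]
grip_width: 0.0132
time_s: 6.42
position: [0.5192, 0.0494, 0.0607]
tool_rot: [[0.985, -0.173, 0.003], [-0.173, -0.985, -0.0], [0.003, -0.0, -1.0]]
ft_force: [-3.0, 1.1, 25.0]
grip_width: 0.0131
```

```bash
H="python3 -m handwheel"; $H '[[[-0.0066,0,-0.0012,0],[-0.0067,0,-0.0005,0]]]' - 20 | grep -E 'pos|ft'; $H '[[[-0.0067,0,0.0002,0],[-0.0066,0,0.0009,0]]]' | grep -E 'pos|ft';  $H '[[[-0.0065,0,0.0016,0],[-0.0063,0,0.0022,0],[0,0,0,0]]]'
python3 - <<'E'
from h import *
for n in ('scene','wrist'):
  c=cam(n); im,d=env.get_image(n); np.savez(f'{n}2.npz',im=im,d=d,K=c[0],D=c[1],R=c[2],t=c[3])
  if n=='scene':
    u,v=proj(n,[.5,.05,.05])[0].astype(int); print(u,v); a=cv2.resize(im[max(v-60,0):v+60,u-70:u+70],(700,600),interpolation=2); cv2.imwrite('pics/tilt1.png',a[...,::-1])
E
```

```text
position: [0.5053, 0.0518, 0.0619]
ft_force: [-0.1, -0.2, -1.3]
position: [0.4921, 0.0541, 0.0608]
ft_force: [4.0, -0.5, 11.8]
time_s: 7.0
position: [0.4823, 0.056, 0.0594]
tool_rot: [[0.985, -0.173, 0.011], [-0.173, -0.985, -0.001], [0.011, -0.001, -1.0]]
ft_force: [3.5, 0.9, 20.8]
grip_width: 0.0131
340 304
```

View pics/tilt1.png

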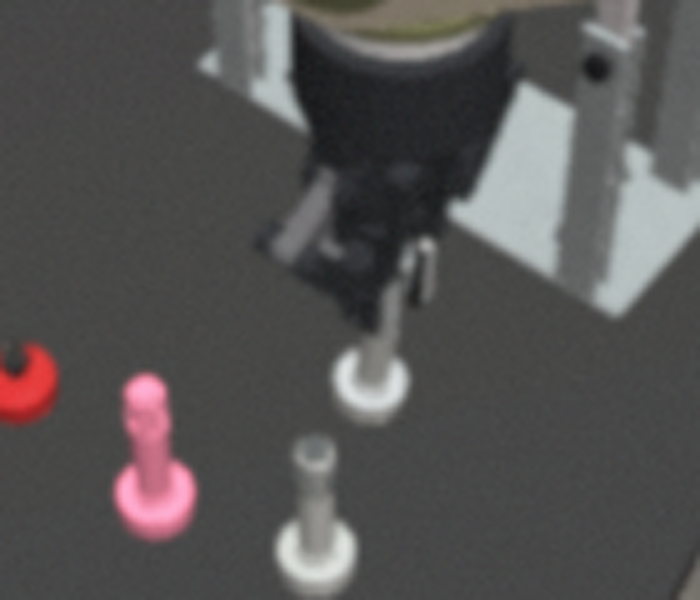

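The bar leans slightly to the right in the crop, which is uphill. The head is at crop (370,385). I'll fit the tilt numerically from the depth images.

```bash
cat >> h.py <<'E'
from scipy.optimize import least_squares
CX=np.array([np.cos(np.radians(-9.5)),np.sin(np.radians(-9.5)),0]); CY=np.array([-CX[1],CX[0],0])
def fitbar(L,g,names=('scene','wrist'),save=None,tilt0=25,lim=None,hg=.062):
    """g: grasp point world; returns face centre, lean uphill deg, lean sideways deg"""
    S=[]
    for n in names:
        c=cam(n); im,d=env.get_image(n) if save is None else (np.load(save%n)['im'],np.load(save%n)['d'])
        if save: z=np.load(save%n); c=(z['K'],z['D'],z['R'],z['t'])
        P=cloud(n,d,c); x=(P-g)@CX; y=(P-g)@CY; h=P[...,2]-g[2]
        m=(d>0)&(abs(y)<.022)&(x>-.07)&(x<.07)&(h<.03)&(h>-.085)&(P[...,2]>.003)&(im.min(2)>85)&(np.ptp(im.astype(int),2)<40)
        if lim is not None: m&=lim(P)
        S.append(P[m]); print(n,m.sum())
    S=np.vstack(S)
    def ax(p):
        a=np.array([-np.sin(p[0])*CX+np.tan(p[1])*CY+np.cos(p[0])*np.array([0,0,1])])[0]; return a/np.linalg.norm(a)
    def res(p):
        a=ax(p); f=g-a*p[2]+CX*p[3]+CY*p[4]; q=S-f; s=q@a; r=np.linalg.norm(q-s[:,None]*a,axis=1)
        def cyl(r,s,R,a,b):
            dr=r-R; ds=np.maximum(a-s,s-b); return np.where((dr<0)&(ds<0),np.maximum(dr,ds),np.hypot(np.maximum(dr,0),np.maximum(ds,0)))
        return np.minimum(cyl(r,s,.015,0,.012),cyl(r,s,.007,.012,L))
    best=min((least_squares(res,[np.radians(t),0,hg,0,0],loss='soft_l1',f_scale=.0015) for t in (tilt0,tilt0-15,tilt0+15)),key=lambda r:r.cost)
    p=best.x; a=ax(p); f=g-a*p[2]+CX*p[3]+CY*p[4]
    print('lean',np.degrees(p[:2]).round(1),'dist grip',p[2].round(4),'off',p[3:].round(4),'face',f.round(4),'rms',np.sqrt((res(p)**2).mean()).round(4))
    return f,a
E
python3 - <<'E'
from h import *
o=env.observe()['position']; print(o); fitbar(.105,np.array(o)+[0,0,.002],save='%s2.npz')
E
```

```text
[0.4825085  0.05598459 0.05933197]
scene 240
wrist 5325
lean [-2.9  0.1] dist grip 0.0585 off [ 0.0109 -0.0003] face [0.4902 0.0543 0.0029] rms 0.0031
```

Run:
```python
from h import *
o=env.observe()['position']; g=np.array(o)+[0,0,.002]
fitbar(.105,g,save='%s2.npz',lim=lambda P:P[...,2]<.036)
fitbar(.105,g,names=('scene',),save='%s2.npz',lim=lambda P:P[...,2]<.036)
a=np.load('wrist2.npz')['im'][180:480,120:520]; cv2.imwrite('pics/w2.png',cv2.resize(a,(800,600))[...,::-1])
```

```text
scene 165
wrist 2248
lean [6.9 0.1] dist grip 0.0597 off [ 0.0024 -0.0003] face [0.4919 0.0539 0.0021] rms 0.0009
scene 165
lean [ 6.4 -0.1] dist grip 0.0607 off [0.0007 0.    ] face [0.4899 0.0549 0.001 ] rms 0.0011
```

View pics/w2.png

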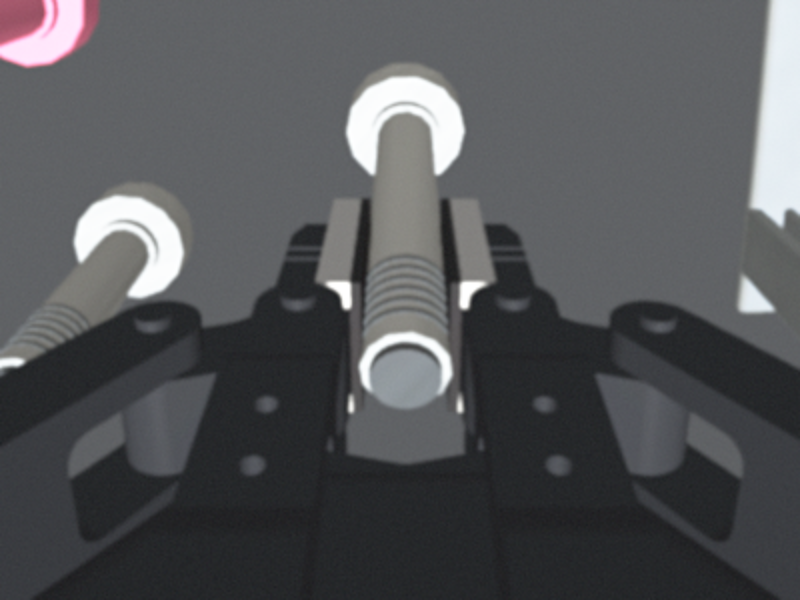

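The wrist view shows the bar held centrally, leaning only about 7°, because its head slid on the bench. So I'll tilt it against a solid face instead: hook the head behind the chute's lower end and pull the grip uphill. First I'll lift and check the room there.

```bash
H="python3 -m handwheel"; $H '[[[0,0,-0.03,0],[0,0,-0.038,0],[0,0,-0.038,0],[0,0,-0.038,0],[0,0,-0.038,0]]]' - 40 >/dev/null; $H '[[[0,0,-0.038,0],[0,0,0,0]]]' | head -2
python3 - <<'E'
from h import *
P=np.load('P.npy')
for x0,x1 in ((.66,.7),(.7,.74),(.74,.78),(.78,.84),(.84,.9)):
    m=(P[...,0]>x0)&(P[...,0]<x1)&(P[...,1]>-.25)&(P[...,1]<.02)&(P[...,2]>.01)&(P[...,2]<.5); S=P[m]; print(x0,len(S),S[:,2].max() if len(S) else '', S[:,1].min() if len(S) else '')
m=np.zeros((480,640),bool);m[170:230,300:330]=1
m&=(P[...,2]>.1)&(P[...,0]<.7); S=P[m]; s=(S-[.5585,-.0969,0])@CX; y=(S-[.5585,-.0969,0])@CY
for a in np.arange(.06,.11,.005):
    k=(s>a)&(s<a+.005); print(a.round(3),k.sum(),S[k,2].min().round(3) if k.any() else '',S[k,2].max().round(3) if k.any() else '',y[k].min().round(3) if k.any() else '',y[k].max().round(3) if k.any() else '')
E
```

```text
time_s: 7.68
position: [0.481, 0.0562, 0.2832]
0.66 0  
0.7 23 0.05290561761592205 -0.008661012328409212
0.74 703 0.06309022095039174 -0.24926576975557824
0.78 2796 0.21901424944481718 -0.24979903526024017
0.84 2934 0.2245027475116509 -0.24970793232713018
0.06 64 0.101 0.169 -0.008 0.043
0.065 60 0.1 0.168 -0.014 0.043
0.07 58 0.116 0.167 -0.018 0.036
0.075 55 0.111 0.165 -0.016 0.036
0.08 67 0.11 0.162 -0.02 0.035
0.085 49 0.124 0.163 -0.018 0.029
0.09 16 0.154 0.162 -0.022 0.024
0.095 0    
0.1 0    
0.105 0
```

```bash
H="python3 -m handwheel"; $H '[[[0.0311,0.0196,0,0],[0.0311,0.0196,0,0],[0.0311,0.0196,0,0],[0.0311,0.0196,0,0],[0.0311,0.0196,0,0]]]' >/dev/null; $H '[[[0.0311,0.0196,0,0],[0.0311,0.0196,0,0],[0,0,0.02,0],[0,0,0.03,0],[0,0,0.029,0]]]' |head -2; $H '[[[0,0,0,0]]]' - 20
python3 - <<'E'
from h import *
c=cam('wrist'); im,d=env.get_image('wrist');P=cloud('wrist',d,c); cv2.imwrite('pics/w3.png',cv2.resize(im,(640,480))[...,::-1])
o=np.array(env.observe()['position']); print('grip s,y',(o-[.5585,-.0969,0])@CX,(o-[.5585,-.0969,0])@CY)
E
```

```text
time_s: 8.52
position: [0.6699, -0.117, 0.195]
time_s: 8.6
position: [0.6674, -0.1158, 0.1898]
tool_rot: [[0.985, -0.174, -0.012], [-0.174, -0.985, 0.004], [-0.013, -0.002, -1.0]]
ft_force: [0.2, 0.5, -3.9]
grip_width: 0.0133
grip s,y 0.11168601714273341 -0.0007712521188253142
```

View pics/w3.png

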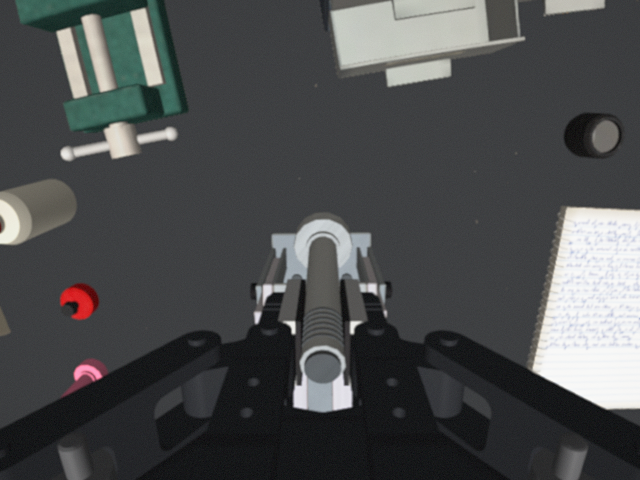

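The head hangs just past the chute's lower end, at pixel (322,240). I'll let it settle and read the height, then pull.

```bash
H="python3 -m handwheel"; $H '[[[0,0,0,0],[0,0,0,0]]]' | grep -E 'pos|ft'; $H '[[[0,0,0,0]]]' | grep -E 'pos|ft'
```

```text
position: [0.6708, -0.1167, 0.1997]
ft_force: [-0.8, 0.3, -1.5]
position: [0.6707, -0.1167, 0.1995]
ft_force: [-0.5, 0.1, -2.0]
```

```bash
H="python3 -m handwheel"; $H '[[[-0.008,0,-0.003,0],[-0.007,0,0,0]]]' | grep -E 'pos|ft'; $H '[[[-0.006,0,0.0005,0],[-0.006,0,0.0015,0]]]' | grep -E 'pos|ft';$H '[[[-0.006,0,0.0025,0],[-0.006,0,0.003,0],[-0.003,0,0.0015,0],[0,0,0,0]]]' | grep -E 'pos|ft|time'
cat > tilt.py <<'E'
from h import *
import sys
L=float(sys.argv[1]); hg=float(sys.argv[2])
o=env.observe(); g=np.array(o['position'])+[0,0,.002]
c=cam('wrist'); im,d=env.get_image('wrist'); P=cloud('wrist',d,c)
q=P-g; x=q@CX;y=q@CY;z=q[...,2]
# band of pixels on plane |y|<9mm, in front of the pads (x>..): report top profile of bar by x
m=(d>0)&(abs(y)<.004)&(x>-.09)&(x<.08)&(z>-.1)&(z<.06)
for a in np.arange(-.08,.08,.008):
    k=m&(x>=a)&(x<a+.008)
    if k.sum()>3: print(a.round(3),k.sum(),np.median(z[k]).round(4))
m&=(z>-.03)&(z<.03); k=np.polyfit(z[m],x[m],1); print('shank line lean',np.degrees(np.arctan(-k[0])),m.sum())
E
python3 tilt.py .105 .06
```

```text
position: [0.6553, -0.114, 0.2018]
ft_force: [7.9, -1.3, -2.8]
position: [0.6441, -0.1121, 0.1998]
ft_force: [4.8, -0.1, -2.3]
time_s: 9.57
position: [0.6291, -0.1095, 0.1928]
ft_force: [5.7, 0.1, 0.6]
-0.016 94 0.0412
-0.008 514 0.0437
-0.0 1213 0.0376
0.008 975 0.0207
0.016 699 0.0028
0.024 538 -0.0146
0.032 403 -0.0323
0.04 319 -0.0373
0.048 116 -0.0431
shank line lean 24.205639901049437 2418
```

```bash
H="python3 -m handwheel"; $H '[[[-0.005,0,0.0025,0],[-0.005,0,0.003,0],[-0.001,0,0.0005,0],[0,0,0,0]]]' | grep -E 'pos|ft|time'; python3 tilt.py .105 .06 | tail -4
```

```text
time_s: 9.95
position: [0.6185, -0.1076, 0.1863]
ft_force: [5.1, -1.3, 0.3]
0.04 420 -0.0207
0.048 350 -0.0287
0.056 353 -0.0296
shank line lean 36.611789099750546 3484
```

```bash
H="python3 -m handwheel"; $H '[[[0.006,0,0,0],[0,0,-0.025,0],[0,0,-0.03,0],[0,0,-0.03,0],[-0.02,0,0,0]]]' - 40 | grep -E 'pos|ft|time'; $H '[[[-0.0313,0,0,0],[-0.0313,0,0,0],[-0.0313,0,0,0],[-0.0113,0,0.008,0],[0,0,0.005,0]]]' | grep -E 'pos|ft|time';$H '[[[0,0,0,0],[0,0,0,0],[0,0,0,0]]]' | grep -E 'pos|ft|time'
cat > over.py <<'E'
from h import *
import sys
L=float(sys.argv[1]); hg=float(sys.argv[2]); nm=sys.argv[3]
o=env.observe(); g=np.array(o['position'])+[0,0,.002]; M=np.array([.5585,-.0969,0])
c=cam('wrist'); im,d=env.get_image('wrist'); P=cloud('wrist',d,c); np.savez(f'{nm}.npz',im=im,d=d,K=c[0],D=c[1],R=c[2],t=c[3])
cv2.imwrite(f'pics/{nm}.png',im[...,::-1])
R=np.array(o['tool_rot']); print('grip s,y,z',(g-M)@CX,(g-M)@CY,g[2],'yaw',np.degrees(np.arctan2(R[1,0],R[0,0])))
q=P-g; x=q@CX;y=q@CY;z=q[...,2]
m=(d>0)&(abs(y)<.004)&(z>-.03)&(z<.025)&(x>-.03)&(x<.05); k=np.polyfit(z[m],x[m],1); print('lean',np.degrees(np.arctan(-k[0])),m.sum())
# bar points: shank centre line in y below the pads (z -0.04..-0.02)
for a,b in ((.0,.02),(-.02,.0),(-.035,-.02)):
    m=(d>0)&(abs(y)<.02)&(z>a)&(z<b)&(abs(x-(-np.tan(np.radians(36))*z))<.016)&(im.min(2)>70); print('bar',a,m.sum(),((y[m].min()+y[m].max())/2).round(4),np.ptp(y[m]).round(4) if m.any() else '')
s=(P-M)@CX; yy=(P-M)@CY
for a in np.arange(-.12,.0,.01):
    rail=.1587-.364*a
    m=(d>0)&(abs(s-a)<.003)&(abs(P[...,2]-rail)<.006)&(abs(yy)<.03); t=yy[m]; 
    if m.sum()>10: l=t[t<0]; r=t[t>0]; print('rail s',a.round(3),'edges',l.max().round(4) if len(l) else '',r.min().round(4) if len(r) else '','z',(P[m][:,2].mean()-rail).round(4))
E
python3 over.py .105 .06 w4
```

```text
time_s: 10.42
position: [0.6069, -0.106, 0.2755]
ft_force: [1.2, 0.8, -2.0]
time_s: 10.83
position: [0.498, -0.0859, 0.2573]
ft_force: [0.5, -0.7, -2.5]
time_s: 11.08
position: [0.5014, -0.087, 0.2571]
ft_force: [-0.2, 0.1, -3.3]
grip s,y,z -0.05796817373822198 0.0003049462113689158 0.2590730781443358 yaw -9.978073382059879
lean 33.137145074501305 2691
bar 0.0 3 -0.0012 0.0338Traceback (most recent call last):
  File "over.py", line 12, in <module>
    m=(d>0)&(abs(y)<.02)&(z>a)&(z<b)&(abs(x-(-np.tan(np.radians(36))*z))<.016)&(im.min(2)>70); print('bar',a,m.sum(),((y[m].min()+y[m].max())/2).round(4),np.ptp(y[m]).round(4) if m.any() else '')
                                                                                                                       ~~~~~~~~^^
    return umr_minimum(a, axis, None, out, keepdims, initial, where)
ValueError: zero-size array to reduction operation minimum which has no identity
```

View pics/w4.png

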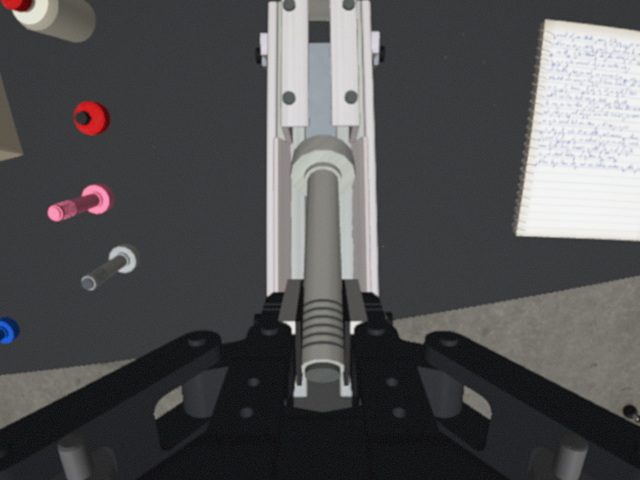

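The view shows the leaning bar over the open part, head at (323,165), slot centre at about column 320 just above it. I'll check the lateral offset numerically from this same picture.

```bash
cat > lat.py <<'E'
from h import *
import sys
z=np.load(sys.argv[1]); c=(z['K'],z['D'],z['R'],z['t']); im=z['im'];d=z['d']; P=cloud('wrist',d,c); M=np.array([.5585,-.0969,0]); s=(P-M)@CX; y=(P-M)@CY; h=P[...,2]
print('cx',c[0][0,2])
for v in list(range(70,135,12)):   # slot edges seen on this row
    w=h[v]; a=[u for u in range(280,360) if w[u]<.08]
    if a: l,r=a[0]-2,a[-1]+2; print(v,'slot cols',l,r,'y',((y[v,l]+y[v,r])/2).round(4),'s',s[v,l].round(3),'z',h[v,l].round(3),h[v,r].round(3))
for v in range(145,275,15): # bar columns: nearest connected surface
    u0=322; zc=np.median(d[v,u0-4:u0+5]); l=u0
    while abs(d[v,l]-zc)<.012 and l>250:l-=1
    r=u0
    while abs(d[v,r]-zc)<.012 and r<400:r+=1
    print(v,'bar cols',l,r,'y',((y[v,l+2]+y[v,r-2])/2).round(4),'w',(y[v,l+1]-y[v,r-1]).round(4),'s',s[v,u0].round(3),'z',h[v,u0].round(3))
E
python3 lat.py w4.npz
```

```text
cx 322.3154163379833
70 slot cols 307 332 y 0.0005 s 0.038 z 0.178 0.177
82 slot cols 307 332 y 0.0006 s 0.032 z 0.179 0.18
94 slot cols 307 332 y 0.0006 s 0.026 z 0.183 0.182
106 slot cols 307 333 y 0.0004 s 0.019 z 0.184 0.184
118 slot cols 307 333 y 0.0005 s 0.013 z 0.186 0.187
130 slot cols 304 337 y 0.0004 s 0.006 z 0.155 0.156
145 bar cols 297 348 y -0.0007 w 0.0225 s 0.001 z 0.228
160 bar cols 291 355 y -0.0011 w 0.0289 s -0.006 z 0.228
175 bar cols 289 356 y -0.0007 w 0.0299 s -0.012 z 0.233
190 bar cols 306 339 y -0.0006 w 0.0135 s -0.017 z 0.241
205 bar cols 306 325 y 0.0023 w 0.0071 s -0.022 z 0.249
220 bar cols 305 340 y -0.0005 w 0.0133 s -0.027 z 0.255
235 bar cols 304 330 y 0.0017 w 0.0093 s -0.031 z 0.262
250 bar cols 304 341 y -0.0004 w 0.0132 s -0.034 z 0.269
265 bar cols 303 342 y -0.0004 w 0.0136 s -0.038 z 0.274
```

```bash
cat > fb.py <<'E'
from h import *
import sys
L=float(sys.argv[1]); nm=sys.argv[2]; M=np.array([.5585,-.0969,0]); g=np.array(env.observe()['position'])+[0,0,.002]
lim=lambda P:((P-M)@CX>g@CX-M@CX+.012)&(P[...,2]>.1587-.364*((P-M)@CX)+.025)&(((P-M)@CX)<.009)
import h
f,a=fitbar(L,g,names=('wrist',),save='%%s%s.npz'%nm,tilt0=33,lim=lim,hg=float(sys.argv[3]))
th=np.arctan2(-a@CX,a[2]); e=f-.015*(np.cos(th)*CX+np.array([0,0,np.sin(th)]))
S=lambda p:(((p-M)@CX).round(4),((p-M)@CY).round(4),p[2].round(4))
print('face',S(f),'low edge',S(e),'rail there',(.1587-.364*((e-M)@CX)).round(4),'gap',(e[2]-.1587+.364*((e-M)@CX)).round(4))
E
cp w4.npz wrist4.npz; python3 fb.py .105 4 .06
```

```text
wrist 7024
lean [21.8  0.7] dist grip 0.0494 off [ 0.0307 -0.0004] face [ 0.5494 -0.0961  0.2132] rms 0.0047
face (np.float64(-0.0091), np.float64(-0.0007), np.float64(0.2132)) low edge (np.float64(-0.023), np.float64(-0.0007), np.float64(0.2077)) rail there 0.1671 gap 0.0406
```

```bash
sed -i "s/+.012)/+.022)\&(abs((P-M)@CY)<.0155)/" fb.py; python3 fb.py .105 4 .06
python3 - <<'E'
from h import *
z=np.load('wrist4.npz'); c=(z['K'],z['D'],z['R'],z['t']);P=cloud('wrist',z['d'],c); M=np.array([.5585,-.0969,0])
for v in range(126,400,8): p=P[v,322]; print(v,((p-M)@CX).round(4),p[2].round(4),z['im'][v,322].mean().round(),end=' | ')
E
```

```text
wrist 5315
lean [33.1  0.3] dist grip 0.0548 off [ 0.021  -0.0007] face [ 0.5514 -0.0965  0.2131] rms 0.0024
face (np.float64(-0.0071), np.float64(-0.0008), np.float64(0.2131)) low edge (np.float64(-0.0197), np.float64(-0.0008), np.float64(0.2049)) rail there 0.1659 gap 0.0391
126 0.0088 0.007 160.0 | 134 0.0012 0.0077 152.0 | 142 0.0018 0.2254 127.0 | 150 -0.0014 0.2307 172.0 | 158 -0.005 0.2283 187.0 | 166 -0.0082 0.2306 159.0 | 174 -0.0115 0.2322 129.0 | 182 -0.0145 0.2363 130.0 | 190 -0.0171 0.2413 131.0 | 198 -0.0198 0.245 130.0 | 206 -0.0223 0.2491 130.0 | 214 -0.0249 0.2523 132.0 | 222 -0.0273 0.2558 129.0 | 230 -0.0291 0.2611 130.0 | 238 -0.0312 0.2648 128.0 | 246 -0.0337 0.2667 132.0 | 254 -0.0356 0.2701 129.0 | 262 -0.0376 0.2732 130.0 | 270 -0.0398 0.2752 130.0 | 278 -0.0417 0.278 130.0 | 286 -0.0436 0.2806 129.0 | 294 -0.0453 0.2834 130.0 | 302 -0.047 0.2858 115.0 | 310 -0.0481 0.2895 115.0 | 318 -0.0504 0.2905 110.0 | 326 -0.0517 0.2936 100.0 | 334 -0.0528 0.2966 82.0 | 342 -0.0549 0.2978 71.0 | 350 -0.0556 0.3011 128.0 | 358 -0.0575 0.3024 139.0 | 366 -0.06 0.3029 61.0 | 374 -0.0641 0.3009 97.0 | 382 -0.4528 -0.2389 82.0 | 390 -0.4559 -0.2191 68.0 | 398 -0.4534 -0.1929 69.0 |
```

```bash
H="python3 -m handwheel"; $H '[[[-0.010,-0.0012,0.005,0],[-0.005,0,0.01,0],[0,0,0.006,0],[0,0,0.003,0],[0,0,0,0]]]' | grep -E 'pos|ft|time'; $H '[[[0,0,0,0],[0,0,0,0]]]' | grep -E 'pos|ft'; for i in 1 ; do $H '[[[0,0,0.002,0]]]' | grep -E 'pos|ft';  $H '[[[0,0,0.002,0]]]' | grep -E 'pos|ft'; done
```

```text
time_s: 11.55
position: [0.4863, -0.0831, 0.2326]
ft_force: [0.9, -0.7, -2.6]
position: [0.4864, -0.0832, 0.2335]
ft_force: [-0.5, 0.9, -2.5]
position: [0.4864, -0.0832, 0.2318]
ft_force: [0.6, -0.6, -2.5]
position: [0.4862, -0.0831, 0.2294]
ft_force: [0.4, -0.2, -1.6]
```

```bash
H="python3 -m handwheel"
python3 - <<'E'
from h import *
c=cam('wrist'); im,d=env.get_image('wrist'); np.savez('wrist5.npz',im=im,d=d,K=c[0],D=c[1],R=c[2],t=c[3])
E
python3 fb.py .105 5 .055; python3 lat.py wrist5.npz | grep -E 'slot|bar' | sed -n '1,12p'
```

```text
wrist 4971
lean [33.2  0.3] dist grip 0.0541 off [ 0.0216 -0.0008] face [ 0.5362 -0.0925  0.1856] rms 0.0005
face (np.float64(-0.0228), np.float64(0.0006), np.float64(0.1856)) low edge (np.float64(-0.0353), np.float64(0.0006), np.float64(0.1774)) rail there 0.1716 gap 0.0058
70 slot cols 307 337 y 0.0006 s 0.018 z 0.185 0.185
82 slot cols 308 337 y 0.0004 s 0.013 z 0.188 0.187
94 slot cols 303 341 y 0.0007 s 0.01 z 0.154 0.155
106 slot cols 304 342 y 0.0002 s 0.004 z 0.156 0.157
118 slot cols 304 342 y 0.0003 s -0.003 z 0.158 0.159
130 slot cols 304 342 y 0.0003 s -0.009 z 0.161 0.161
145 bar cols 297 348 y 0.0006 w 0.0224 s -0.015 z 0.201
160 bar cols 291 334 y 0.0052 w 0.0186 s -0.021 z 0.201
175 bar cols 289 356 y 0.0007 w 0.0297 s -0.028 z 0.205
190 bar cols 306 339 y 0.0008 w 0.0135 s -0.033 z 0.214
205 bar cols 306 339 y 0.0008 w 0.0129 s -0.038 z 0.221
220 bar cols 305 340 y 0.0009 w 0.0133 s -0.042 z 0.228
```

Fit rms is now 0.5 mm, the lateral offset about 0.3 mm, the lean 33° and the gap ~6 mm. I'll feel down.

```bash
H="python3 -m handwheel"; $H '[[[0,0,0.002,0],[0,0,0.002,0],[0,0,0,0]]]' | grep -E 'pos|ft'; $H '[[[0,0,0.001,0],[0,0,0,0]]]' | grep -E 'pos|ft';  $H '[[[0,0,0.001,0],[0,0,0,0]]]' | grep -E 'pos|ft'
```

```text
position: [0.4858, -0.0829, 0.2248]
ft_force: [0.4, -0.4, -2.2]
position: [0.4859, -0.083, 0.2241]
ft_force: [0.7, 0.4, -2.1]
position: [0.4859, -0.083, 0.2231]
ft_force: [0.1, -0.3, -2.4]
```

```bash
H="python3 -m handwheel"; $H '[[[0,0,0.001,0],[0,0,0,0]]]' | grep -E 'pos|ft'
```

```text
position: [0.4859, -0.083, 0.2221]
ft_force: [0.3, -0.6, -2.8]
```

```bash
H="python3 -m handwheel"; $H '[[[0,0,0.001,0],[0,0,0,0]]]' | grep -E 'pos|ft'; $H '[[[0,0,0.001,0],[0,0,0,0]]]' | grep -E 'pos|ft'
python3 - <<'E'
from h import *
c=cam('wrist'); im,d=env.get_image('wrist'); np.savez('wrist5.npz',im=im,d=d,K=c[0],D=c[1],R=c[2],t=c[3])
E
python3 fb.py .105 5 .055
```

```text
position: [0.4859, -0.083, 0.2211]
ft_force: [0.5, -0.2, -2.2]
position: [0.4859, -0.083, 0.2201]
ft_force: [-0.2, -0.5, -2.5]
wrist 3328
lean [33.2  0.3] dist grip 0.0549 off [ 0.0208 -0.0007] face [ 0.5359 -0.0924  0.1762] rms 0.0005
face (np.float64(-0.023), np.float64(0.0007), np.float64(0.1762)) low edge (np.float64(-0.0356), np.float64(0.0007), np.float64(0.168)) rail there 0.1716 gap -0.0036
```

```bash
H="python3 -m handwheel"; $H '[[[0,0,0.001,0],[0,0,0,0]]]' | grep -E 'pos|ft'; $H '[[[0,0,0.0007,0],[0,0,0,0]]]' | grep -E 'pos|ft'
```

```text
position: [0.4859, -0.083, 0.2191]
ft_force: [0.2, -0.6, -2.3]
position: [0.486, -0.083, 0.2185]
ft_force: [1.0, -0.6, -2.1]
```

```bash
H="python3 -m handwheel"; $H '[[[0,0,0.0007,0],[0,0,0,0]]]' | grep -E 'pos|ft'; $H '[[[0,0,0.0007,0],[0,0,0,0]]]' | grep -E 'pos|ft'; python3 -c "
from h import *
o=env.observe();print(o['ft_force'],o['wrist_torque'],o['time_s'])"
```

```text
position: [0.4861, -0.0831, 0.2179]
ft_force: [0.8, -0.3, -1.0]
position: [0.4862, -0.0831, 0.2173]
ft_force: [1.5, -0.3, -0.3]
[ 1.54363035 -0.33894688 -0.28856561] [-0.15807192 -0.19195541 -0.05302702] 13.7333
```

```bash
H="python3 -m handwheel"; $H '[[[0,0,0,0],[0,0,0,0],[0,0,0,0]]]' 25 20 | grep -E 'pos|ft|grip'; $H '[[[0,0,-0.005,0],[0,0,-0.015,0],[0,0,-0.03,0],[0,0,-0.03,0],[0,0,0,0]]]' | grep -E 'pos|ft|time|grip'
python3 - <<'E'
from h import *
im,d=env.get_image('wrist'); cv2.imwrite('pics/w6.png',im[...,::-1])
E
```

```text
position: [0.4859, -0.0829, 0.2171]
ft_force: [-0.6, -0.6, 0.4]
grip_width: 0.0212
time_s: 14.4
position: [0.4874, -0.0835, 0.3029]
ft_force: [0.3, -0.9, 0.3]
grip_width: 0.0211
```

View pics/w6.png

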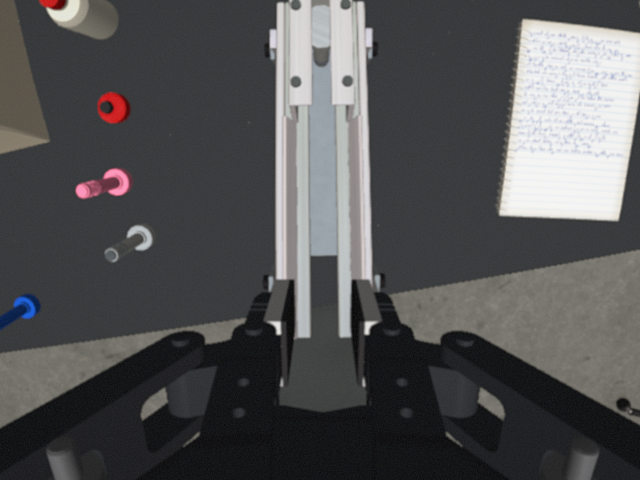

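The long bar has dropped through and slid under the cover; its head is visible in the slot at (320,45). Next I'll check the pads' true position relative to the TCP, since the bar seemed to pivot about 30 mm above the stated grasp point. I'll also check the hanging bar and measure the short bar.

Run:
```python
from h import *
o=env.observe(); c=cam('wrist'); im,d=env.get_image('wrist'); P=cloud('wrist',d,c); R=np.array(o['tool_rot']); T=(P-np.array(o['position']))@R
print(o['position'],o['grip_width'])
for col in (282,290,372,360):
    print(col,[(v,*(T[v,col]*1000).round().astype(int)) for v in range(270,400,10)])
M=np.array([.5585,-.0969,0]);
for v in range(10,70,8): p=P[v,320]; print(v,((p-M)@CX).round(4),((p-M)@CY).round(4),p[2].round(4),end='|')
print()
for n,(x0,y0),h in (('short',(.4695,.134),.08),):
    S=P[(np.hypot(P[...,0]-x0,P[...,1]-y0)<.013)&(abs(P[...,2]-h)<.004)]; print(n,len(S),((S.min(0)+S.max(0))/2).round(4))
    S=P[(np.hypot(P[...,0]-x0,P[...,1]-y0)<.022)&(abs(P[...,2]-.011)<.004)]; print(n,len(S),((S.min(0)+S.max(0))/2).round(4))
```

```text
[ 0.48677253 -0.08326845  0.30002935] 0.02132630925579716
282 [(270, np.int64(-28), np.int64(-27), np.int64(107)), (280, np.int64(13), np.int64(-14), np.int64(-14)), (290, np.int64(12), np.int64(-13), np.int64(-22)), (300, np.int64(12), np.int64(-13), np.int64(-30)), (310, np.int64(12), np.int64(-12), np.int64(-38)), (320, np.int64(12), np.int64(-11), np.int64(-43)), (330, np.int64(10), np.int64(-11), np.int64(-45)), (340, np.int64(6), np.int64(-11), np.int64(-45)), (350, np.int64(3), np.int64(-11), np.int64(-45)), (360, np.int64(-1), np.int64(-12), np.int64(-44)), (370, np.int64(-5), np.int64(-12), np.int64(-44)), (380, np.int64(-8), np.int64(-12), np.int64(-45)), (390, np.int64(-398), np.int64(-73), np.int64(477))]
290 [(270, np.int64(-24), np.int64(-21), np.int64(98)), (280, np.int64(12), np.int64(-11), np.int64(-12)), (290, np.int64(12), np.int64(-11), np.int64(-21)), (300, np.int64(11), np.int64(-10), np.int64(-28)), (310, np.int64(8), np.int64(-10), np.int64(-29)), (320, np.int64(5), np.int64(-10), np.int64(-31)), (330, np.int64(2), np.int64(-10), np.int64(-31)), (340, np.int64
[... 1164 characters left out ...]
, np.int64(12), np.int64(12), np.int64(-37)), (320, np.int64(12), np.int64(12), np.int64(-44)), (330, np.int64(9), np.int64(12), np.int64(-44)), (340, np.int64(6), np.int64(12), np.int64(-45)), (350, np.int64(2), np.int64(12), np.int64(-44)), (360, np.int64(0), np.int64(12), np.int64(-46)), (370, np.int64(-5), np.int64(12), np.int64(-44)), (380, np.int64(-8), np.int64(12), np.int64(-45)), (390, np.int64(-373), np.int64(66), np.int64(443))]
10 0.0731 0.0013 0.1524|18 0.0686 0.0014 0.1494|26 0.0632 0.0014 0.1499|34 0.0581 0.0015 0.1486|42 0.0532 0.0015 0.1467|50 0.0732 0.0019 0.006|58 0.0651 0.002 0.0068|66 0.0572 0.0021 0.0065|
short 142 [0.4713 0.1321 0.0791]
short 342 [0.4716 0.1322 0.011 ]
```

The depth data show the pads really sit 12–45 mm behind the TCP, so the fingertips are higher than stated. I'll use that. The long bar's head edge is at s≈0.053, which matches hanging at chute_first. Next is the short bar.

```bash
H="python3 -m handwheel"; $H '[[[-0.0086,-0.035,0,0],[-0.0086,-0.035,0,0],[-0.0086,-0.035,0,0],[-0.0086,-0.035,0,0],[-0.0086,-0.035,0,0]]]' 70 >/dev/null; $H '[[[-0.0086,-0.035,0,0],[0,0,0.0375,0],[0,0,0.0375,0],[0,0,0,0],[0,0,0,0]]]' | grep -E 'pos|time|grip'
```

```text
time_s: 15.33
position: [0.4707, 0.1327, 0.2212]
grip_width: 0.0595
```

```bash
H="python3 -m handwheel"; $H '[[[0.0005,0,0.0375,0],[0,0,0.0375,0],[0,0,0.0375,0],[0,0,0.0375,0],[0,0,0.03,0]]]' >/dev/null; $H '[[[0,0,0.0155,0],[0,0,0,0],[0,0,0,0]]]'| grep -E 'pos|ft|grip'; $H '[[[0,0,0,0],[0,0,0,0],[0,0,0,0],[0,0,0,0],[0,0,0,0]]]' 0 30 | tail -1;  $H '[[[0,0,0,0],[0,0,0,0]]]' | grep -E 'pos|ft|time|grip'
```

```text
position: [0.4736, 0.1324, 0.0279]
ft_force: [-0.8, 0.7, 0.1]
grip_width: 0.0595
grip_width: 0.0131
time_s: 16.58
position: [0.4727, 0.1327, 0.0276]
ft_force: [-1.0, -0.5, 7.0]
grip_width: 0.0131
```

```bash
H="python3 -m handwheel"; $H '[[[0,0,-0.02,0],[0,0,-0.037,0],[0,0,-0.037,0],[0,0,-0.037,0],[0,0,-0.037,0]]]' - 40 >/dev/null; $H '[[[0,0,-0.037,0],[0,0,-0.017,0],[0.0303,0.0264,0,0],[0.0303,0.0264,0,0],[0.0303,0.0264,0,0]]]' >/dev/null;  $H '[[[0.0303,0.0264,0,0],[0.0303,0.0264,0,0],[0.0303,0.0264,0,0],[0.0303,0.0264,0,0],[0.0303,0.0264,0,0]]]' |grep pos; $H '[[[0,0,0.03,0],[0,0,0.03,0],[0,0,0.017,0],[0,0,0,0],[0,0,0,0]]]' - 20 | grep -E 'pos|ft|time|grip'
```

```text
position: [0.6747, -0.1189, 0.2485]
time_s: 18.25
position: [0.6739, -0.1172, 0.1714]
ft_force: [0.4, 0.6, -0.6]
grip_width: 0.0129
```

```bash
H="python3 -m handwheel"; $H '[[[-0.008,0,0,0],[-0.005,0,0.0002,0]]]' | grep -E 'pos|ft'; $H '[[[-0.006,0,0.0008,0],[-0.006,0,0.0017,0]]]' | grep -E 'pos|ft';$H '[[[-0.006,0,0.0025,0],[-0.006,0,0.003,0],[0,0,0,0],[0,0,0,0]]]' | grep -E 'pos|ft|time'; python3 tilt.py .08 .056
```

```text
position: [0.663, -0.1153, 0.174]
ft_force: [10.1, -1.1, -3.2]
position: [0.6518, -0.1134, 0.1721]
ft_force: [8.3, -1.0, -2.3]
time_s: 18.92
position: [0.6397, -0.1113, 0.1666]
ft_force: [6.3, -1.6, -0.9]
-0.016 177 0.0473
-0.008 653 0.0492
-0.0 1361 0.0405
0.008 1006 0.0229
0.016 724 0.0052
0.024 440 -0.0082
0.032 422 -0.0108
shank line lean 31.373475449946742 2518
```

```bash
H="python3 -m handwheel"; $H '[[[-0.004,0,0.002,0],[-0.004,0,0.0023,0],[-0.0005,0,0,0],[0,0,0,0]]]' | grep -E 'pos|ft|time'; python3 tilt.py .08 .056
```

```text
time_s: 19.3
position: [0.6326, -0.1102, 0.1637]
ft_force: [9.2, -2.3, 3.4]
-0.016 189 0.0467
-0.008 759 0.0488
-0.0 1155 0.0405
0.008 929 0.0281
0.016 740 0.0159
0.024 609 0.0039
0.032 430 -0.0031
0.04 451 -0.0053
shank line lean 40.684100694845405 2843
```

```bash
H="python3 -m handwheel"; $H '[[[0.006,0,0,0],[0,0,-0.02,0],[0,0,-0.03,0],[0,0,-0.027,0],[-0.02,0,0,0]]]' - 40 | grep -E 'pos|ft|time'; $H '[[[-0.033,0,0,0],[-0.033,0,0,0],[-0.033,0,0,0],[-0.015,-0.001,0.01,0],[0,0,0.01,0]]]' | grep -E 'pos|ft|time';$H '[[[0,0,0,0],[0,0,0,0],[0,0,0,0]]]' | grep -E 'pos|ft|time'
python3 - <<'E'
from h import *
c=cam('wrist'); im,d=env.get_image('wrist'); np.savez('wrist7.npz',im=im,d=d,K=c[0],D=c[1],R=c[2],t=c[3])
E
python3 fb.py .08 7 .03; python3 lat.py wrist7.npz
```

```text
time_s: 19.77
position: [0.6189, -0.1081, 0.243]
ft_force: [1.1, -0.0, -0.5]
time_s: 20.18
position: [0.5012, -0.0854, 0.2184]
ft_force: [-0.2, -0.3, -1.5]
time_s: 20.43
position: [0.5042, -0.0865, 0.2172]
ft_force: [-0.0, -0.3, -1.4]
wrist 4483
lean [3.9 0.2] dist grip 0.0173 off [ 0.0317 -0.0009] face [ 0.5365 -0.0928  0.2018] rms 0.0029
face (np.float64(-0.0224), np.float64(0.0004), np.float64(0.2018)) low edge (np.float64(-0.0374), np.float64(0.0004), np.float64(0.2007)) rail there 0.1723 gap 0.0284
cx 322.3154163379833
70 slot cols 306 336 y 0.0006 s 0.036 z 0.179 0.179
82 slot cols 306 336 y 0.0007 s 0.031 z 0.18 0.181
94 slot cols 306 336 y 0.0007 s 0.025 z 0.182 0.182
106 slot cols 306 337 y 0.0005 s 0.02 z 0.184 0.184
118 slot cols 306 337 y 0.0006 s 0.015 z 0.185 0.187
130 slot cols 307 337 y 0.0004 s 0.01 z 0.188 0.188
145 bar cols 303 341 y 0.0006 w 0.0317 s -0.004 z 0.007
160 bar cols 304 341 y 0.0003 w 0.0311 s -0.018 z 0.007
175 bar cols 304 341 y 0.0003 w 0.0313 s -0.031 z 0.008
190 bar cols 319 354 y -0.0053 w 0.0134 s -0.012 z 0.216
205 bar cols 286 358 y 0.0008 w 0.0284 s -0.018 z 0.216
220 bar cols 285 360 y 0.0005 w 0.0295 s -0.024 z 0.216
235 bar cols 304 341 y 0.0005 w 0.0136 s -0.028 z 0.224
250 bar cols 304 341 y 0.0006 w 0.0131 s -0.032 z 0.229
265 bar cols 303 342 y 0.0006 w 0.0134 s -0.035 z 0.236
```

```bash
sed -i "s/+.022)&/+.006)\&/; s/+.025)/+.02)/" fb.py; python3 fb.py .08 7 .03
python3 - <<'E'
from h import *
z=np.load('wrist7.npz'); c=(z['K'],z['D'],z['R'],z['t']);P=cloud('wrist',z['d'],c); M=np.array([.5585,-.0969,0])
A=[]
for v in range(182,390,6): p=P[v,322]; print(v,((p-M)@CX).round(4),p[2].round(4),end=' | '); A.append(((p-M)@CX,p[2],v))
A=np.array(A); k=(A[:,2]>=234)&(A[:,2]<=330); print('lean',np.degrees(np.arctan(-np.polyfit(A[k,1],A[k,0],1)[0])))
E
```

```text
wrist 6597
lean [32.6  0.4] dist grip 0.0233 off [ 0.0225 -0.0008] face [ 0.5385 -0.0932  0.1994] rms 0.0022
face (np.float64(-0.0203), np.float64(0.0003), np.float64(0.1994)) low edge (np.float64(-0.0329), np.float64(0.0003), np.float64(0.1913)) rail there 0.1707 gap 0.0206
182 -0.0099 0.2101 | 188 -0.0118 0.2136 | 194 0.0111 0.3671 | 200 -0.0159 0.2165 | 206 -0.0186 0.2145 | 212 -0.0206 0.2163 | 218 -0.0232 0.2153 | 224 -0.0245 0.2196 | 230 -0.0262 0.222 | 236 -0.0281 0.2236 | 242 -0.0292 0.2278 | 248 -0.0312 0.2286 | 254 -0.0327 0.2312 | 260 -0.0336 0.2351 | 266 -0.0356 0.2356 | 272 -0.0366 0.239 | 278 -0.0381 0.2407 | 284 -0.0395 0.2426 | 290 -0.0405 0.2452 | 296 -0.0422 0.2461 | 302 -0.0437 0.2475 | 308 -0.0445 0.2504 | 314 -0.0461 0.2513 | 320 -0.047 0.2536 | 326 -0.0482 0.2553 | 332 -0.0488 0.258 | 338 -0.0496 0.2602 | 344 -0.0518 0.2598 | 350 -0.0518 0.2632 | 356 -0.0531 0.2644 | 362 -0.0548 0.2649 | 368 -0.0559 0.2663 | 374 -0.056 0.2691 | 380 -0.0583 0.2686 | 386 -0.0601 0.2689 | lean 33.23302483509802
```

```bash
H="python3 -m handwheel"; $H '[[[-0.002,0,0.008,0],[0,0,0.008,0],[0,0,0.004,0],[0,0,0,0],[0,0,0,0]]]' | grep -E 'pos|ft|time'; for k in 1; do $H '[[[0,0,0.001,0],[0,0,0,0]]]' | grep -E 'pos|ft'; $H '[[[0,0,0.001,0],[0,0,0,0]]]' | grep -E 'pos|ft';  $H '[[[0,0,0.001,0],[0,0,0,0]]]' | grep -E 'pos|ft'; done
```

```text
time_s: 20.9
position: [0.5014, -0.0859, 0.1957]
ft_force: [0.3, 0.5, -1.6]
position: [0.5016, -0.086, 0.1952]
ft_force: [-1.0, 0.3, -1.1]
position: [0.5015, -0.0859, 0.1941]
ft_force: [-0.3, 0.6, -2.2]
position: [0.5014, -0.0859, 0.193]
ft_force: [0.2, -0.8, -1.1]
```

```bash
H="python3 -m handwheel"; $H '[[[0,0,0.0008,0],[0,0,0,0]]]' | grep -E 'pos|ft'; $H '[[[0,0,0.0008,0],[0,0,0,0]]]' | grep -E 'pos|ft'
```

```text
position: [0.5015, -0.086, 0.1923]
ft_force: [-0.6, -0.2, -1.0]
position: [0.5017, -0.086, 0.1917]
ft_force: [0.3, -0.3, 0.2]
```

```bash
H="python3 -m handwheel"; $H '[[[0,0,0.0006,0],[0,0,0,0]]]' | grep -E 'pos|ft'
```

```text
position: [0.5018, -0.0861, 0.1912]
ft_force: [0.3, -0.6, 2.5]
```

Contact felt at the expected height, about +4 N against free hang. Releasing.

```bash
H="python3 -m handwheel"; $H '[[[0,0,0,0],[0,0,0,0],[0,0,0,0]]]' 27 20 | grep -E 'pos|ft|grip'; $H '[[[0,0,-0.005,0],[0,0,-0.015,0],[0,0,-0.035,0],[0,0,-0.035,0],[-0.03,0,-0.02,0]]]' | grep -E 'pos|ft|time|grip'; $H '[[[-0.03,0,0,0],[0,0,0,0],[0,0,0,0],[0,0,0,0]]]' | grep -E 'pos|ft|time|grip'
python3 - <<'E'
from h import *
c=cam('wrist'); im,d=env.get_image('wrist'); np.savez('wrist8.npz',im=im,d=d,K=c[0],D=c[1],R=c[2],t=c[3]); P=cloud('wrist',d,c); M=np.array([.5585,-.0969,0])
im2,d2=env.get_image('scene')
o=np.zeros((480,800,3),np.uint8); o[:,:400]=cv2.resize(im[0:240,220:420],(400,480)); o[:,400:]=cv2.resize(im2[170:310,295:425][:, :],(400,480)); cv2.imwrite('pics/end.png',o[...,::-1])
E
```

```text
position: [0.5013, -0.0858, 0.1907]
ft_force: [-0.1, -0.2, 0.4]
grip_width: 0.023
time_s: 22.57
position: [0.4746, -0.0818, 0.304]
ft_force: [-0.0, -0.0, 0.3]
grip_width: 0.0231
time_s: 22.9
position: [0.4427, -0.0756, 0.3011]
ft_force: [-0.0, -0.0, 0.5]
grip_width: 0.023
```

View pics/end.png

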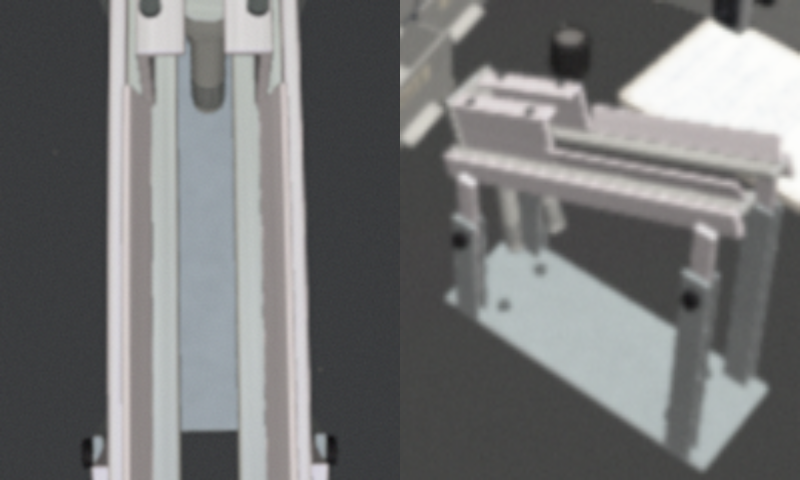

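Both bars hang shank down under the cover; the shanks show below the rails at right (510,215) and (552,215). I'll do a last numeric check of the heads and that they are at rest.

```bash
H="python3 -m handwheel"; $H '[[[0.041,0,0,0],[0.041,0,0,0],[0.041,0,0,0],[0,0,0,0],[0,0,0,0]]]' | grep -E 'pos|time'
cat > hd.py <<'E'
from h import *
c=cam('wrist'); im,d=env.get_image('wrist'); P=cloud('wrist',d,c); M=np.array([.5585,-.0969,0]); s=(P-M)@CX;y=(P-M)@CY; h=P[...,2]-(.1587-.364*s)
m=(d>0)&(abs(y)<.007)&(s>0)&(s<.1)
for a in np.arange(.012,.096,.004):
    k=m&(s>=a)&(s<a+.004)
    if k.sum(): print(a.round(3),k.sum(),'above rails mm',(np.median(h[k])*1000).round(1),end=' | ')
print()
E
python3 hd.py; $H '[[[0,0,0,0],[0,0,0,0],[0,0,0,0],[0,0,0,0],[0,0,0,0]]]' >/dev/null; python3 hd.py
```

```text
time_s: 23.42
position: [0.5652, -0.0972, 0.2984]
0.012 27 above rails mm 32.2 | 0.016 5433 above rails mm 238.8 | 0.02 136 above rails mm 238.9 | 0.024 98 above rails mm 11.6 | 0.028 121 above rails mm 11.9 | 0.032 119 above rails mm 12.0 | 0.036 119 above rails mm 11.9 | 0.04 123 above rails mm 12.0 | 0.044 106 above rails mm 12.2 | 0.048 117 above rails mm 12.2 | 0.052 108 above rails mm 11.1 | 0.056 111 above rails mm 11.4 | 0.06 116 above rails mm 12.4 | 0.064 125 above rails mm 13.1 | 0.068 109 above rails mm 14.0 | 0.072 126 above rails mm 14.8 | 0.076 122 above rails mm 15.5 | 0.08 112 above rails mm 14.7 | 0.084 142 above rails mm 24.0 | 0.088 127 above rails mm 34.5 | 0.092 71 above rails mm 36.2 | 
0.012 1264 above rails mm 235.9 | 0.016 4306 above rails mm 241.8 | 0.02 47 above rails mm 31.2 | 0.024 96 above rails mm 11.5 | 0.028 122 above rails mm 11.7 | 0.032 118 above rails mm 12.0 | 0.036 106 above rails mm 12.0 | 0.04 117 above rails mm 12.1 | 0.044 121 above rails mm 12.0 | 0.048 100 above rails mm 12.5 | 0.052 110 above rails mm 11.0 | 0.056 114 above rails mm 11.6 | 0.06 107 above rails mm 12.6 | 0.064 124 above rails mm 13.0 | 0.068 109 above rails mm 14.0 | 0.072 126 above rails mm 14.6 | 0.076 109 above rails mm 15.5 | 0.08 125 above rails mm 15.2 | 0.084 122 above rails mm 23.5 | 0.088 136 above rails mm 34.6 | 0.092 60 above rails mm 36.4 |
```

```bash
python3 -c "
from rig import env
o=env.observe();print(o['time_s'],o['ft_force']);env.close_job()"
```

```text
23.9333 [-0.13391308  0.15369397  0.16576154]
the job is handed in; nothing more can be done
```

Both bars hang in the chute as asked: the long bar against the end stop and the short bar right behind it. I handed the job in at 23.9 s. The job system reports no verdict.

- **Method:** The tool could not be tilted, so I gripped each bar upright and hooked its head behind the chute's lower end. Pulling the grip uphill then made it lean about 33°. I lined it up over the slot to within about 0.5 mm, lowered it until the force showed contact (2–4 N), and let go.
- **Final checks:**
  - The two heads lie end to end along the chute, where chute_first and chute_second put them.
  - Both shanks show below the rails.
  - Two readings 0.4 s apart agreed to within about 0.5 mm, so both bars are at rest.
  - The gripper was clear, with wrist force near zero.
- **What disagreed or failed:**
  - My first attempt to tilt the long bar on the bench gave only 7°, because the head slid.
  - The pads measured about 30 mm farther back from the TCP than stated, so I used the measured position.
  - The first bar's head sits about 8° off the rail slope, and I left it.
- **Bystanders:** I never went near the magnet, loupe, oil bottle or the coloured look-alikes, and they were in place in the pictures. I did not measure them again at the end.
- **Pictures:** I viewed 11, one over the budget.

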